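# Turn the dosing cartridge round in its housing and lock it

### The job

The detergent cartridge was put into its dosing housing back to front. Lift it out by its black grip, stand it on the free table beside the housing and let go, then take it again, turned round, and seat it fully home with its blue end at the lever's end of the housing, and finally swing the orange lever all the way down onto the blue end. Do not drop the cartridge, and leave the bottles, the brush and the roll of tape where they are.

Things in the scene. Friction and masses are not known exactly. Their poses are not given: they have to be found in the camera images.
- housing: Grey open plastic tray fixed to the table, 98 x 138 mm; walls upright up to z = 27 mm, then flaring out 25 degrees as a lead-in, 42 mm high in all, 107 x 147 mm over the lip. Pocket 88 x 128 mm, floor 6 mm above the table. Origin on the table under the pocket's centre; x across, y along the tray to the black lever head, z up. Right way round, the cartridge's +y agrees with this +y; at first it is opposed.
- lever_pivot (a point): The lever's pivot on the head, axis along the housing's x; at x = 0, y = 100 mm, 48 mm above the table in the housing's frame. The head is a black block outside the tray's +y end, y = 68 to 120 mm, 48 mm wide, 36 mm high, with two cheeks 38 mm apart over their outsides up to 60 mm high, between which the lever turns.
- lever (a joint): Angle of the orange lever. 0: raised, leaning 0.3 rad back, away from the tray; 0.3: upright; 1.87 (its stop): level, fully down over the tray's end. Starts at 0 to 0.28; stays where left (about 1 N at the tip moves it): push it over from behind, press it down with closed fingers. Reaches its stop only if the cartridge is fully home, blue end under it; the white end holds it about 0.3 short.
- lever_tip (a point): Tip of the orange lever, on its centre line, 56 mm from the pivot. The lever is 20 mm wide and 8 mm thick; over the last 16 mm a paddle 30 mm wide and 9 mm thick with a thin black pad on the tray's side.
- cartridge_center (a point): Closed rigid cartridge, footprint 84 (x) x 124 mm (y), 0.15 to 0.3 kg, upright, snug in the housing (2 mm play each side). Point: footprint's centre, 25 mm above the underside; +y points to its blue end. White and 50 mm high from y = -62 to 38 mm; the blue end, y = 38 to 62 mm, is 36 mm high.
- grip (a point): Centre of the cartridge's square black grip, 28 x 28 mm, 50 to 80 mm above the underside; 40 mm above cartridge_center, same axes, sides along x and y. It can be pinched from above across either pair of sides, near the cartridge's centre of mass.
- blue_end (a point): Middle of the top of the cartridge's blue end: 50 mm along +y of cartridge_center, 11 mm above it.
- stain_remover_center (a point): Green bottle, 47 x 58 x 186 mm, standing at the back right of the table; half-way up. Leave alone.
- soap_pump_center (a point): White-topped pump bottle of hand soap, 56 x 72 x 182 mm, standing at the back right; half-way up. Leave alone.
- brush_center (a point): Wooden scrub brush, 56 x 152 x 46 mm, near the right edge of the table; its centre. Leave alone. The table between the housing and the brush (x 0.42 to 0.58, y -0.28 to -0.10 m) is free: room to stand the cartridge.
- tape_center (a point): Roll of masking tape lying flat, 96 mm across, 25 mm high, near the front left edge; its centre. Leave alone.
- cartridge: The cartridge itself; origin at the centre of its underside, axes as cartridge_center.

How it is judged:
By the outcome, as a careful person would: the job done as asked, in the order asked, and still so for the second after the job is handed in, with the robot touching nothing.
It also fails if it takes over 72 s, if anything falls off the work surface, if the arm or the gripper's body presses on something with over 40 N, if the wrist force passes 120 N, or if a joint passes its speed limit or range.

### The arm

A 6-joint arm with a two-finger parallel gripper is mounted at the origin on a cart in front of the work surface, level with it; the furniture and walls round the work are solid. World frame = base frame: x ahead of the robot, y to its left, z up, the work surface at z = 0. Lengths are in m, angles in rad, forces in N, time in s.
With the tool pointing down it reaches from about 0.3 to 0.775 m from the base axis. Payload 14.6 kg.
Tool frame: the origin (TCP) lies between the finger pads; the fingertips stand 22 mm ahead of it and the grasp point (between the pads) lies 3 mm ahead of it (ctrl.tip_reach is the distance from the TCP to the fingertips, in m); z points along the fingers, y is the direction in which the jaws open and shut (so a half turn about z gives the same grasp; the last joint's range is limited). The gripper opens to 94 mm and grips with 3 to 60 N. Pads are 16 mm wide; open, the fingers measure 119 mm over their backs; the gripper's body (75 mm by 177 mm) begins 78 mm behind the grasp point.
Start: joints at [-1.281, 0.3, 1.521, -0, 1.321, -0.067], TCP at [0.192, -0.515, 0.227] pointing down, gripper open.
Joint ranges: [-3.03, 3.03], [-0.79, 2.21], [0.23, 2.52], [-1.04, 4.18], [0, 3.07], [-2.55, 2.55]. Speed limits (rad/s): [2.22, 2.22, 2.57, 3.14, 3.14, 3.14].

### API

Orientations are given as [roll, pitch, yaw] about the fixed x, y, z axes, in that order (R = Rz(yaw) Ry(pitch) Rx(roll)).
In Python, from station import ctrl gives the robot as it stands. The module is installed in compiled form; this text tells all that it offers.
- The arm moves only by the shell command python3 -m creep 'ROWS' [OPENING] [FORCE]. ROWS is a JSON object of lists of equal length, an entry for each row: "xyz": the shift along the tool's x, y, z in mm, a list of three; "spin": the turn about the tool's z in rad. In form: {"xyz": [[tx, ty, tz], ...], "spin": [spin, ...]}. A call has 1 to 5 rows; each row shifts and turns the commanded pose from where the row before left it, along the tool's axes as they then stand; what a row does not reach is not made up. A row lasts 1/8 s, in which the tool goes at most 62.5 mm and 10.7 degrees, less where a joint would pass 70% of its speed; a pose out of reach is approached as far as the arm can. A call with a gripper value outside its range is refused whole. OPENING is the finger opening in mm, from 0 to 94, set as the call begins (- or left out, the last holds). The fingers move at their own pace and stop on an object; FORCE is the grip in N (left out, the last holds). Time passes only in rows, so rows that do not move let the fingers close. It gives the time, the measured TCP pose, the force and the opening at its end, in the units of the state.
- ctrl.get_obs(): the state, without advancing time (a new reading comes with each control period).
- ctrl.camera(name): name is "scene" or "top" or "wrist"; returns the picture (480x640x3 uint8, red, green, blue); there is no depth.
- ctrl.camera_model(name): a dict with "fx", "fy", "cx", "cy" (pixels), "k1" (the pictures are not rectified: a ray, as slopes to the right and down, at radius r is drawn at 1 + k1 r^2 times it, then the intrinsics apply), "R" (3x3) and "t" (3): a world point X has camera coordinates R X + t. Camera axes: x right, y down, z forward; pixel columns grow to the right and rows downward; lengths in m; the calibration is good to about 2 mm. A picture is of the moment at which its call begins: read the wrist's pose just before it. camera_model takes no time and is no camera call; for the wrist camera it gives the pose at the moment of the call.
- ctrl.hand_in(): hands the job in, once; it reports no verdict.
The state is a dict: "time_s": time; "qpos": joint angles; "joint_vel": joint speeds; "tau": joint torques, N m; "ee_pos": TCP position; "eef_rot": TCP orientation; "force": force on the tool from outside, world axes, zero at the start; "moment": the same for the moment, N m; "grip_width": finger opening in m.
Only numpy, scipy, OpenCV 4.12 (cv2) and the standard library are available. Lean on these libraries where they do the work, as an engineer would, in place of code of your own. Each camera call takes 0.05 s, during which the arm holds its last target.

## Working session

There is one attempt and no reset: what is moved stays moved. The work goes in short steps, Python scripts to look and compute and a shell command to move; the robot and the scene stay as the last step left them, time stands still between calls to the robot, and variables do not carry over. Pictures are saved under pics/ and viewed, and the job is handed in when it is done.

```bash
mkdir -p pics; python3 - <<'E'
from station import ctrl
import cv2
o=ctrl.get_obs();print({k:(v if not hasattr(v,'round') else v) for k,v in o.items()})
for n in("scene","top"):
    cv2.imwrite(f"pics/a_{n}.png",ctrl.camera(n)[:,:,::-1]);m=ctrl.camera_model(n);print(n,m)
E
```

```text
{'time_s': 0.0, 'qpos': array([-1.28057908e+00,  3.00471463e-01,  1.52155112e+00, -3.54361491e-06,
        1.32068570e+00, -6.65875353e-02]), 'joint_vel': array([ 0.00041176,  0.00113466, -0.00013715, -0.0012614 ,  0.00085215,
        0.00089795]), 'tau': array([ 2.42363712e-03, -5.31799364e+01, -3.52728331e+01,  7.09270779e-02,
        2.44835968e-02, -8.25109078e-05]), 'ee_pos': array([ 0.19204425, -0.51514517,  0.22689879]), 'eef_rot': array([-3.14047927e+00, -7.08070479e-05,  3.56805626e-01]), 'force': array([ 0.10722946, -0.4866341 , -0.55960577]), 'moment': array([-0.01248651,  0.05523605, -0.00939003]), 'grip_width': 0.093898318689759}
scene {'fx': 585.2400773038717, 'fy': 585.2400773038717, 'cx': 322.5845212825584, 'cy': 248.73181261392313, 'k1': -0.12617786007990697, 'R': array([[ 0.99999201,  0.00334968,  0.00218163],
       [ 0.00383779, -0.651755  , -0.75841986],
       [-0.00111857,  0.75842218, -0.65176265]]), 't': array([-0.54705163,  0.07540494,  1.4056862 ])}
top {'fx': 508.7531378549751, 'fy': 508.7531378549751, 'cx': 322.6893246100042, 'cy': 242.10324490763495, 'k1': -0.06216815375070307, 'R': array([[ 4.03059867e-04, -9.99949200e-01,  1.00715257e-02],
       [-9.84764279e-01, -2.14827789e-03, -1.73881282e-01],
       [ 1.73894085e-01, -9.84799413e-03, -9.84715118e-01]]), 't': array([0.00228493, 0.5249723 , 1.47323959])}
```

View pics/a_scene.png

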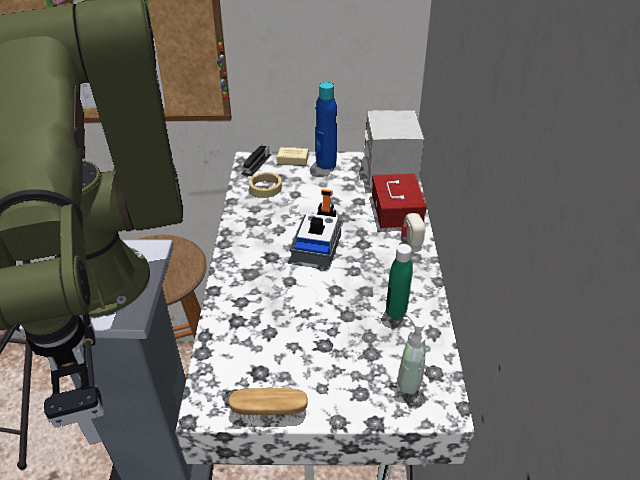

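View pics/a_top.png

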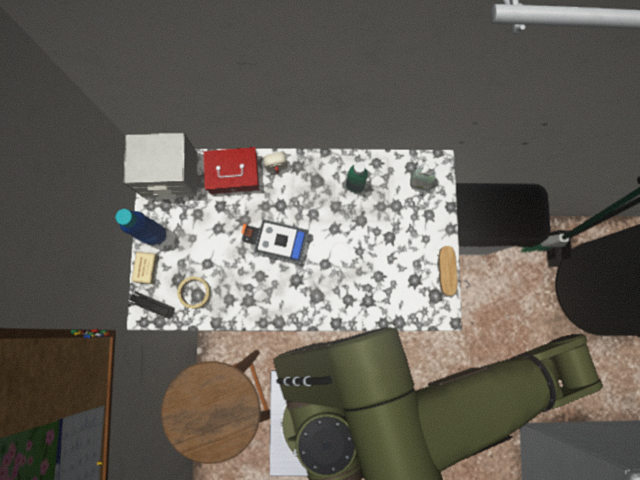

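The housing is near top pixel (278,240), with its lever head to the left at (250,233) and the blue end to the right at (300,246). The brush is at (448,270).

```bash
cat > h.py <<'E'
import numpy as np,cv2
from station import ctrl
def ray(m,u,v):
    K=np.array([[m['fx'],0,m['cx']],[0,m['fy'],m['cy']],[0,0,1]])
    d=np.array([(u-m['cx'])/m['fx'],(v-m['cy'])/m['fy']]);s=d.copy()
    for _ in range(30): s=d/(1+m['k1']*(s@s))
    R=np.array(m['R']);return -R.T@m['t'],R.T@np.array([s[0],s[1],1])
def plane(m,u,v,z):
    c,d=ray(m,u,v);return c+d*(z-c[2])/d[2]
def proj(m,X):
    p=np.array(m['R'])@X+m['t'];s=p[:2]/p[2];s=s*(1+m['k1']*(s@s));return s*[m['fx'],m['fy']]+[m['cx'],m['cy']]
def tri(a,b):
    A=np.zeros((3,3));B=np.zeros(3)
    for c,d in(a,b):
        d=d/np.linalg.norm(d);P=np.eye(3)-np.outer(d,d);A+=P;B+=P@c
    X=np.linalg.solve(A,B);return X
E
python3 - <<'E'
import cv2
t=cv2.imread('pics/a_top.png')[205:285,225:325];s=cv2.imread('pics/a_scene.png')[180:270,280:355]
cv2.imwrite('pics/a_tz.png',cv2.resize(t,None,fx=7,fy=7,interpolation=cv2.INTER_CUBIC))
cv2.imwrite('pics/a_sz.png',cv2.resize(s,None,fx=6,fy=6,interpolation=cv2.INTER_CUBIC))
E
```

```text
(no output)
```

View pics/a_tz.png

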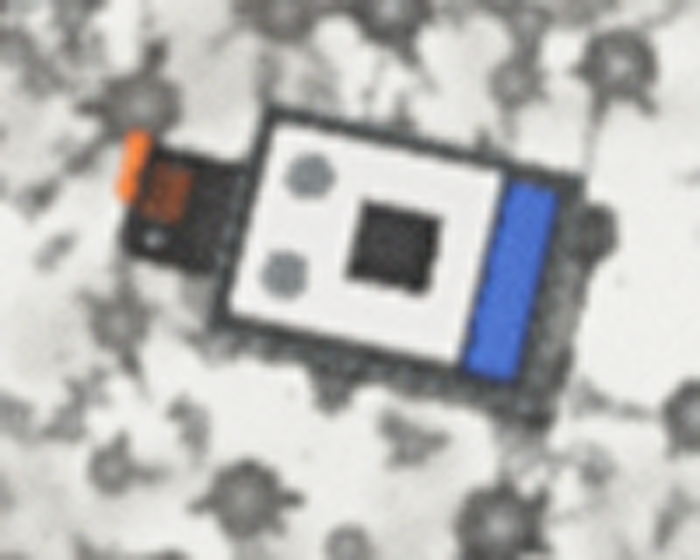

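View pics/a_sz.png

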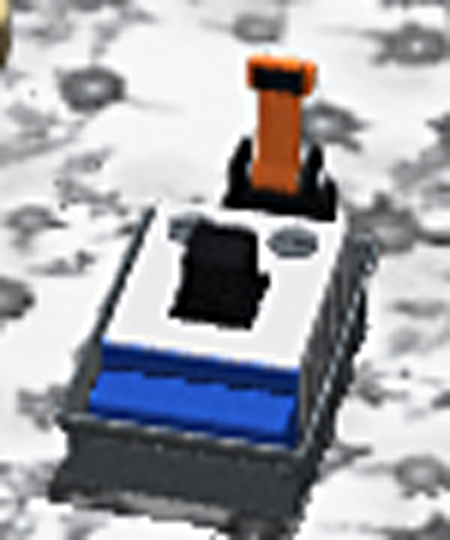

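The crops show the grip's black square at zoom (395,247), the white top, the blue end at the right and the orange lever tip at (133,165). Next I measure these with masks.

```bash
python3 - <<'E'
from h import *
m=ctrl.camera_model('top')
im=cv2.imread('pics/a_top.png');x0,y0=225,205
c=cv2.resize(im[y0:285,x0:325],None,fx=7,fy=7,interpolation=cv2.INTER_CUBIC)
hsv=cv2.cvtColor(c,cv2.COLOR_BGR2HSV);g=cv2.cvtColor(c,cv2.COLOR_BGR2GRAY)
un=lambda p:((p[0]+.5)/7-.5+x0,(p[1]+.5)/7-.5+y0)
def rect(mask,seed,z,name):
    n,l=cv2.connectedComponents(mask.astype(np.uint8));k=l[seed[1],seed[0]]
    cs,_=cv2.findContours((l==k).astype(np.uint8),cv2.RETR_EXTERNAL,cv2.CHAIN_APPROX_NONE)
    b=max(cs,key=cv2.contourArea)
    P=np.array([plane(m,*un(p[0]),z)[:2]*1000 for p in b],np.float32)
    r=cv2.minAreaRect(P);print(name,r)
rect(g<130,(395,247),.086,'grip')
rect((g>150)&(hsv[...,1]<60),(430,180),.056,'white')
rect((hsv[...,0]>95)&(hsv[...,0]<130)&(hsv[...,1]>110),(512,280),.042,'blue')
o=(hsv[...,0]<18)&(hsv[...,1]>150)
rect(o,(133,165),.1,'lever')
E
```

```text
grip ((523.9440307617188, 124.58956909179688), (34.661468505859375, 33.31182098388672), 77.2123031616211)
white ((532.0107421875, 139.38482666015625), (100.48662567138672, 85.26055145263672), 77.01111602783203)
blue ((517.1804809570312, 78.05815124511719), (23.967090606689453, 85.52620697021484), 76.93376922607422)
lever ((555.27490234375, 231.37689208984375), (8.430328369140625, 27.434370040893555), 81.90290832519531)
```

```bash
cat > go.py <<'E'
# usage: go.py x y z yaw : remaining shift in tool axes (mm) after spin
import sys
from h import *
o=ctrl.get_obs();x,y,z,w=map(float,sys.argv[1:5]);d=np.array([x,y,z])-o['ee_pos']
yaw=o['eef_rot'][2];s=-(w-yaw);s=(s+np.pi)%(2*np.pi)-np.pi
c=np.cos(w),np.sin(w)
print('t',round(o['time_s'],2),'pos',(o['ee_pos']*1000).round(1),'yaw',round(yaw,3),'q6',round(o['qpos'][5],2),'q1',round(o['qpos'][0],2),'w',round(o['grip_width']*1000,1),'F',o['force'].round(1))
print('spin first',round(s,4),'then tool mm',(1000*np.array([d[0]*c[0]+d[1]*c[1],d[0]*c[1]-d[1]*c[0],-d[2]])).round(1))
E
python3 -m creep '{"xyz":[[0,0,0],[0,0,0],[0,0,0],[0,0,0]],"spin":[0.146,0.146,0.146,0.146]}' 60
python3 go.py .529 .127 .19 -.227
```

```text
time_s: 0.6
ee_pos: [0.192, -0.5152, 0.2271]
eef_rot: [-3.141, 0.0, -0.232]
force: [-0.5, -0.7, 0.3]
grip_width: 0.0609
t 0.6 pos [ 192.  -515.2  227.1] yaw -0.232 q6 0.52 q1 -1.28 w 60.9 F [-0.5 -0.7  0.3]
spin first -0.005 then tool mm [ 183.8 -701.6   37.1]
```

```bash

python3 -m creep '{"xyz":[[13,-50,0],[13,-50,0],[13,-50,0],[13,-50,0],[13,-50,0]],"spin":[0,0,0,0,0]}'
python3 -m creep '{"xyz":[[13,-50,0],[13,-50,0],[13,-50,0],[13,-50,0],[13,-50,0]],"spin":[0,0,0,0,0]}'
python3 -m creep '{"xyz":[[13,-50,0],[13,-50,0],[13,-50,0],[13,-45,0],[0,0,0]],"spin":[0,0,0,0,0]}'
python3 go.py .529 .127 .19 -.227
python3 - <<'E'
from h import *
for n in("wrist","top"): cv2.imwrite(f'pics/b_{n}.png',ctrl.camera(n)[:,:,::-1])
E
```

```text
time_s: 1.23
ee_pos: [0.3121, -0.2848, 0.2273]
eef_rot: [-3.141, 0.0, -0.227]
force: [1.0, -0.7, 1.0]
grip_width: 0.0603
time_s: 1.85
ee_pos: [0.4318, -0.0558, 0.2274]
eef_rot: [3.142, 0.0, -0.227]
force: [0.2, -0.5, -0.5]
grip_width: 0.0601
time_s: 2.48
ee_pos: [0.5263, 0.1229, 0.2265]
eef_rot: [3.141, 0.001, -0.224]
force: [-0.8, -0.9, -0.2]
grip_width: 0.0602
t 2.48 pos [526.3 122.9 226.5] yaw -0.224 q6 1.96 q1 0.16 w 60.2 F [-0.8 -0.9 -0.2]
spin first 0.0027 then tool mm [ 1.7 -4.6 36.5]
```

View pics/b_wrist.png

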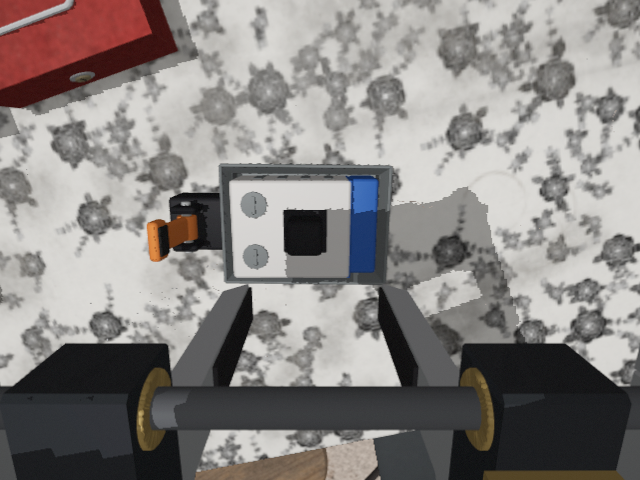

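The wrist view shows the housing square to the tool: lip spans (222,165)-(390,283), grip at (305,232), blue at (363,225), and the lever paddle at left (158,240). A shadow crosses the white top.

```bash
python3 - <<'E'
from h import *
m=ctrl.camera_model('wrist')
im=cv2.imread('pics/b_wrist.png')
hsv=cv2.cvtColor(im,cv2.COLOR_BGR2HSV);g=cv2.cvtColor(im,cv2.COLOR_BGR2GRAY)
def rect(mask,seed,z,name,ker=0):
    n,l=cv2.connectedComponents(mask.astype(np.uint8));k=l[seed[1],seed[0]]
    b,_=cv2.findContours((l==k).astype(np.uint8),cv2.RETR_EXTERNAL,cv2.CHAIN_APPROX_NONE)
    b=max(b,key=cv2.contourArea);print(name,cv2.boundingRect(b))
    P=np.array([plane(m,*p[0],z)[:2]*1000 for p in b],np.float32)
    print('  ',np.round(cv2.minAreaRect(P)[0],1),np.round(cv2.minAreaRect(P)[1],1),cv2.minAreaRect(P)[2])
rect(g<50,(305,230),.086,'grip')
rect((hsv[...,0]>95)&(hsv[...,0]<130)&(hsv[...,1]>110),(362,220),.042,'blue')
w=(g>85)&(hsv[...,1]<60)
rect(w&(np.arange(640)[None]<352),(330,190),.056,'white')
r=im[140:310,130:410];cv2.imwrite('pics/b_z.png',cv2.resize(r,None,fx=2.8,fy=2.8,interpolation=cv2.INTER_CUBIC))
E
```

```text
grip (284, 210, 42, 46)
   [534.2 126.1] [31.3 35. ] 77.03204345703125
blue (346, 176, 33, 97)
   [520.   78.9] [26.9 85.6] 79.32784271240234
white (0, 0, 352, 387)
   [568.3 243.5] [326.7 319.1] 77.09760284423828
```

View pics/b_z.png

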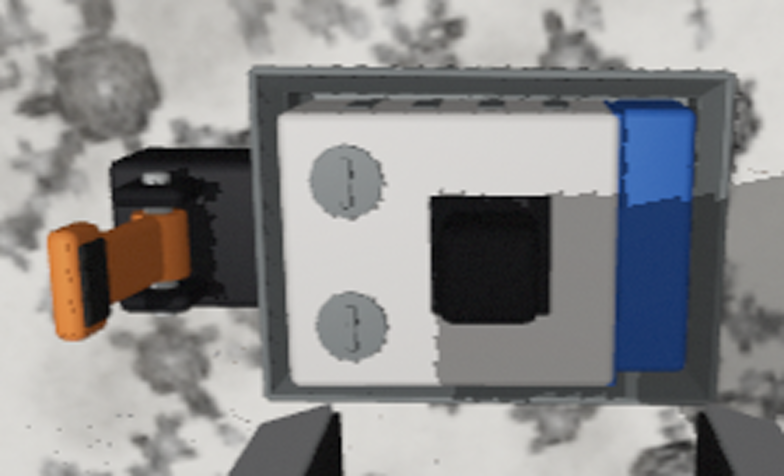

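```bash
python3 - <<'E'
from h import *
m=ctrl.camera_model('wrist')
def q(name,pts,z):
    P=np.array([plane(m,(a+.5)/2.8-.5+130,(b+.5)/2.8-.5+140,z)[:2]*1000 for a,b in pts])
    e=np.roll(P,-1,0)-P
    d=(P[1]+P[2]-P[0]-P[3])
    print(name,P.mean(0).round(1),np.linalg.norm(e,axis=1).round(1),'ang of -y housing',np.degrees(np.arctan2(d[1],d[0])).round(2))
q('lip',[(250,68),(735,73),(717,402),(267,398)],.042)
q('white',[(278,112),(617,112),(613,386),(293,386)],.056)
q('grip',[(440,207),(540,207),(540,321),(440,321)],.086)
E
```

```text
lip [530.5 127.2] [144.5 103.9 144.7 104. ] ang of -y housing -103.53
white [532.6 139.2] [97.8 83.4 98.4 83.4] ang of -y housing -102.97
grip [533.1 126.2] [26.8 31.7 27.5 31.7] ang of -y housing -102.97
```

```bash
python3 go.py .530 .1274 .081 -.23
```

```text
t 2.58 pos [525.6 120.7 226.9] yaw -0.227 q6 1.96 q1 0.16 w 60.0 F [-0.8  0.2  0.5]
spin first 0.0035 then tool mm [  2.7  -7.5 145.9]
```

```bash

python3 -m creep '{"xyz":[[3,-7.5,15],[0,0,15],[0,0,0],[0,0,0]],"spin":[0.0035,0,0,0]}' 
python3 - <<'E'
from h import *
m=ctrl.camera_model('wrist');im=ctrl.camera('wrist')[:,:,::-1];o=ctrl.get_obs();print(o['ee_pos'],o['eef_rot'])
import pickle;pickle.dump(m,open('c.pkl','wb'))
cv2.imwrite('pics/c_wrist.png',im)
r=im[130:330,110:420];cv2.imwrite('pics/c_z.png',cv2.resize(r,None,fx=2.5,fy=2.5,interpolation=cv2.INTER_CUBIC))
E
```

```text
time_s: 3.08
ee_pos: [0.5306, 0.1272, 0.1976]
eef_rot: [-3.142, -0.0, -0.231]
force: [0.1, -0.2, 0.2]
grip_width: 0.0598
[0.53071395 0.12724253 0.19783026] [-3.14139107e+00 -5.48602288e-04 -2.30945712e-01]
```

View pics/c_z.png

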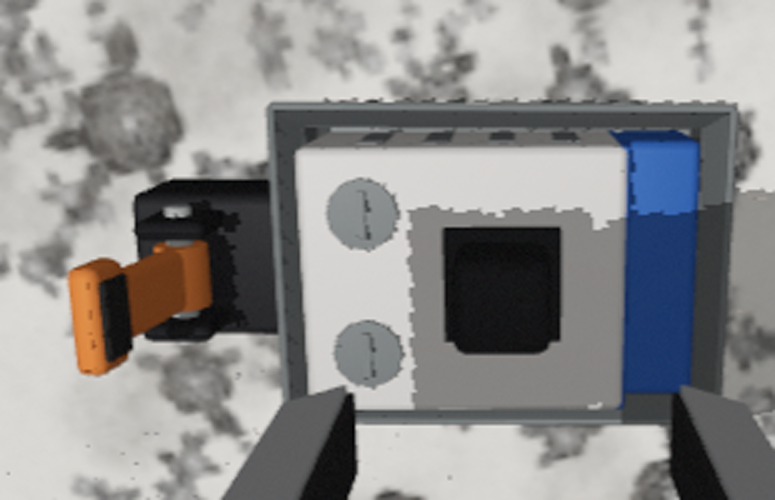

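The picture shows lip corners near (268,104) and (722,421), the white top (296,149)-(624,408), and the grip top (452,242)-(553,352).

```bash
python3 - <<'E'
from h import *
import pickle;m=pickle.load(open('c.pkl','rb'))
def q(name,pts,z):
    P=np.array([plane(m,(a+.5)/2.5-.5+110,(b+.5)/2.5-.5+130,z)[:2]*1000 for a,b in pts])
    e=np.roll(P,-1,0)-P
    d=(P[1]+P[2]-P[0]-P[3])
    print(name,P.mean(0).round(1),np.linalg.norm(e,axis=1).round(1),'ang of -y housing',np.degrees(np.arctan2(d[1],d[0])).round(2))
q('lip',[(268,104),(738,105),(722,421),(283,423)],.042)
q('white',[(296,149),(627,149),(624,407),(307,410)],.056)
q('grip',[(452,242),(553,242),(553,352),(452,352)],.086)
E
python3 go.py .530 .129 .081 -.228
```

```text
lip [531.3 129.7] [144.  103.6 146.1 104.6] ang of -y housing -103.14
white [533.1 141.5] [ 98.   81.4 100.4  82.4] ang of -y housing -102.93
grip [533.6 128.8] [27.5 31.5 28.3 31.5] ang of -y housing -103.22
t 3.12 pos [530.7 127.2 197.8] yaw -0.231 q6 1.97 q1 0.17 w 60.1 F [-0.1 -0.3 -0.5]
spin first -0.0029 then tool mm [ -1.1  -1.6 116.8]
```

```bash

python3 -m creep '{"xyz":[[-0.5,-2.4,30],[0,0,30],[0,0,30],[0,0,20],[0,0,0]],"spin":[-0.003,0,0,0,0]}' 
python3 go.py .5308 .1297 .081 -.228
```

```text
time_s: 3.75
ee_pos: [0.5302, 0.1297, 0.0868]
eef_rot: [3.141, 0.002, -0.228]
force: [-0.1, -0.6, 0.1]
grip_width: 0.06
t 3.75 pos [530.2 129.7  86.8] yaw -0.228 q6 1.97 q1 0.17 w 60.0 F [-0.1 -0.6  0.1]
spin first 0.0002 then tool mm [ 0.6 -0.1  5.8]
```

```bash

python3 -m creep '{"xyz":[[0.4,0,6],[0,0,0],[0,0,0]],"spin":[0,0,0]}'
python3 -m creep '{"xyz":[[0,0,0],[0,0,0],[0,0,0],[0,0,0]],"spin":[0,0,0,0]}' 20 35
python3 go.py .5308 .1297 .081 -.228
```

```text
time_s: 4.12
ee_pos: [0.5313, 0.1298, 0.082]
eef_rot: [-3.141, -0.001, -0.228]
force: [-0.4, 0.7, 0.0]
grip_width: 0.0599
time_s: 4.62
ee_pos: [0.5311, 0.1298, 0.0815]
eef_rot: [-3.141, -0.0, -0.228]
force: [-0.3, 0.2, 0.4]
grip_width: 0.0277
t 4.62 pos [531.1 129.8  81.5] yaw -0.228 q6 1.97 q1 0.17 w 27.7 F [-0.3  0.2  0.4]
spin first 0.0003 then tool mm [-0.2  0.2  0.5]
```

```bash

python3 -m creep '{"xyz":[[0,0,-5],[0,0,-10],[0,0,-15],[0,0,-20],[0,0,0]],"spin":[0,0,0,0,0]}'
python3 go.py .5308 .1297 .19 -.228
```

```text
time_s: 5.25
ee_pos: [0.5318, 0.1299, 0.1334]
eef_rot: [-3.14, -0.003, -0.228]
force: [-0.8, -0.2, -2.5]
grip_width: 0.0278
t 5.25 pos [531.8 129.9 133.4] yaw -0.228 q6 1.97 q1 0.17 w 27.8 F [-0.8 -0.2 -2.5]
spin first 0.0003 then tool mm [ -0.9   0.4 -56.6]
```

```bash

python3 -m creep '{"xyz":[[0,0,-20],[0,0,-20],[0,0,-12],[0,0,0]],"spin":[0,0,0,0]}'
python3 - <<'E'
from h import *
m=ctrl.camera_model('top')
for n,u,v,z in(('green',357,180,.18),('pump',422,180,.15),('brush',448,270,.046)): print(n,plane(m,u,v,z).round(3))
E
python3 go.py .50 -.19 .185 -.228
```

```text
time_s: 5.75
ee_pos: [0.5312, 0.1298, 0.1837]
eef_rot: [-3.141, -0.001, -0.228]
force: [0.4, 0.4, -2.1]
grip_width: 0.0276
green [ 0.677 -0.091  0.18 ]
pump [ 0.687 -0.279  0.15 ]
brush [ 0.441 -0.37   0.046]
t 5.75 pos [531.2 129.8 183.7] yaw -0.228 q6 1.97 q1 0.17 w 27.6 F [ 0.4  0.4 -2.1]
spin first 0.0003 then tool mm [ 41.9 318.6  -1.3]
```

```bash

python3 -m creep '{"xyz":[[6,30,0],[6,45,0],[6,45,0],[6,45,0],[6,45,0]],"spin":[0,0,0,0,0]}'
python3 -m creep '{"xyz":[[6,45,0],[6,40,0],[0,23,0],[0,0,0]],"spin":[0,0,0,0]}'
python3 -m creep '{"xyz":[[0,0,0],[0,0,0],[0,0,0],[0,0,0],[0,0,0]],"spin":[-0.1,-0.17,-0.18,-0.18,-0.18]}'
python3 -m creep '{"xyz":[[0,0,0],[0,0,0],[0,0,0],[0,0,0],[0,0,0]],"spin":[-0.18,-0.18,-0.18,-0.17,-0.05]}'
python3 -m creep '{"xyz":[[0,0,0],[0,0,0]],"spin":[0,0]}'
python3 go.py .50 -.19 .0765 1.343
python3 - <<'E'
from h import *
for n in("scene","top","wrist"): cv2.imwrite(f'pics/d_{n}.png',ctrl.camera(n)[:,:,::-1])
E
```

```text
time_s: 6.38
ee_pos: [0.5122, -0.0829, 0.1824]
eef_rot: [-3.142, 0.001, -0.228]
force: [0.6, 0.4, -2.6]
grip_width: 0.0279
time_s: 6.88
ee_pos: [0.4995, -0.1904, 0.1823]
eef_rot: [-3.141, 0.002, -0.23]
force: [-0.3, -0.1, -3.2]
grip_width: 0.0276
time_s: 7.5
ee_pos: [0.5002, -0.1883, 0.1828]
eef_rot: [-3.141, 0.0, 0.589]
force: [-0.3, -1.0, -2.6]
grip_width: 0.0281
time_s: 8.12
ee_pos: [0.5002, -0.1883, 0.1828]
eef_rot: [-3.141, -0.0, 1.347]
force: [0.3, -0.1, -2.3]
grip_width: 0.0275
time_s: 8.38
ee_pos: [0.5002, -0.1889, 0.1832]
eef_rot: [-3.141, -0.0, 1.342]
force: [-0.2, 0.7, -1.5]
grip_width: 0.0277
t 8.38 pos [ 500.2 -188.9  183.2] yaw 1.342 q6 -0.2 q1 -0.43 w 27.7 F [-0.2  0.7 -1.5]
spin first -0.0015 then tool mm [ -1.1   0.  106.7]
```

View pics/d_scene.png

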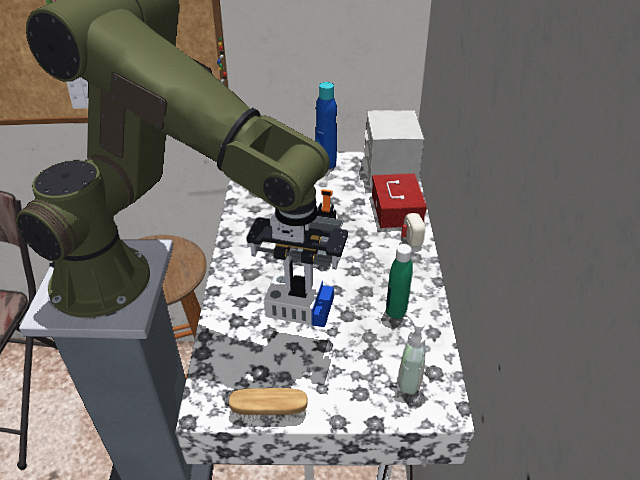

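View pics/d_wrist.png

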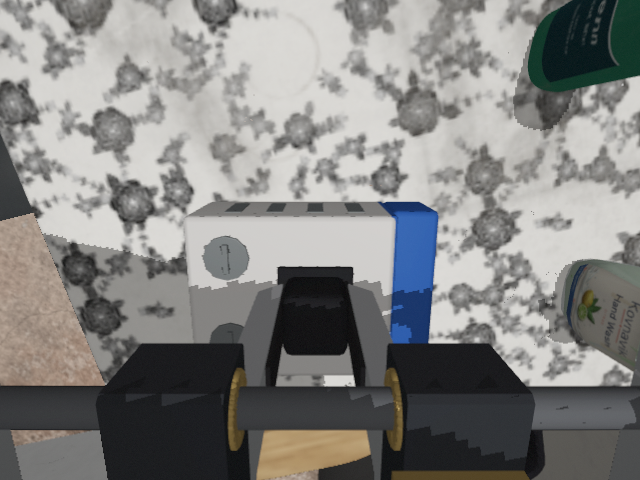

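The cartridge hangs level in the fingers, blue end to the back, above free table. Setting it down.

```bash

python3 -m creep '{"xyz":[[0,0,20],[0,0,30],[0,0,30],[0,0,15],[0,0,5]],"spin":[0,0,0,0,0]}'
python3 -m creep '{"xyz":[[0,0,3],[0,0,2],[0,0,0]],"spin":[0,0,0]}'
python3 go.py .50 -.19 .0755 1.343
```

```text
time_s: 9.15
ee_pos: [0.5001, -0.1895, 0.0831]
eef_rot: [-3.141, -0.0, 1.342]
force: [0.1, 0.5, -2.3]
grip_width: 0.0279
time_s: 9.52
ee_pos: [0.5003, -0.1896, 0.0788]
eef_rot: [3.141, 0.0, 1.342]
force: [0.4, 1.2, -2.9]
grip_width: 0.0281
t 9.53 pos [ 500.3 -189.6   78.8] yaw 1.342 q6 -0.2 q1 -0.43 w 28.1 F [ 0.4  1.2 -2.9]
spin first -0.0007 then tool mm [-0.5 -0.2  3.3]
```

```bash

python3 -m creep '{"xyz":[[0,0,1.5],[0,0,1],[0,0,0],[0,0,0]],"spin":[0,0,0,0]}'
python3 -m creep '{"xyz":[[0,0,0.5],[0,0,0],[0,0,0]],"spin":[0,0,0]}'
python3 go.py .50 -.19 .0755 1.343
```

```text
time_s: 10.02
ee_pos: [0.5002, -0.1895, 0.076]
eef_rot: [3.142, 0.0, 1.342]
force: [-0.1, -0.3, -2.5]
grip_width: 0.0275
time_s: 10.4
ee_pos: [0.5002, -0.1895, 0.0755]
eef_rot: [3.142, -0.0, 1.342]
force: [-0.6, -0.1, -1.8]
grip_width: 0.0276
t 10.4 pos [ 500.2 -189.5   75.5] yaw 1.342 q6 -0.2 q1 -0.43 w 27.6 F [-0.6 -0.1 -1.8]
spin first -0.0007 then tool mm [-0.5 -0.1 -0. ]
```

```bash

python3 -m creep '{"xyz":[[0,0,0.7],[0,0,0],[0,0,0]],"spin":[0,0,0]}'
python3 -m creep '{"xyz":[[0,0,0.5],[0,0,0],[0,0,0]],"spin":[0,0,0]}'
```

```text
time_s: 10.78
ee_pos: [0.5002, -0.1895, 0.0755]
eef_rot: [3.141, 0.0, 1.342]
force: [-5.2, 2.0, 8.0]
grip_width: 0.0277
time_s: 11.15
ee_pos: [0.5002, -0.1895, 0.0754]
eef_rot: [3.141, 0.0, 1.342]
force: [-7.1, 2.9, 15.4]
grip_width: 0.028
```

```bash

python3 -m creep '{"xyz":[[0,0,-0.9],[0,0,0]],"spin":[0,0]}'
python3 -m creep '{"xyz":[[0,0,0],[0,0,0],[0,0,0],[0,0,0]],"spin":[0,0,0,0]}' 60
python3 -m creep '{"xyz":[[0,0,-10],[0,0,-25],[0,0,-30],[0,0,-35],[0,0,0]],"spin":[0,0,0,0,0]}'
python3 -m creep '{"xyz":[[0,0,0],[0,0,0]],"spin":[0,0]}'
python3 go.py .50 -.19 .0755 1.343
python3 - <<'E'
from h import *
import pickle
m=ctrl.camera_model('wrist');pickle.dump(m,open('e.pkl','wb'))
im=ctrl.camera('wrist')[:,:,::-1]
cv2.imwrite('pics/e_wrist.png',im)
cv2.imwrite('pics/e_scene.png',ctrl.camera('scene')[:,:,::-1])
E
```

```text
time_s: 11.4
ee_pos: [0.5002, -0.1895, 0.0755]
eef_rot: [3.141, 0.0, 1.342]
force: [-2.7, 1.5, 6.1]
grip_width: 0.0278
time_s: 11.9
ee_pos: [0.5002, -0.1895, 0.0751]
eef_rot: [3.142, -0.0, 1.342]
force: [-0.7, -0.1, 0.3]
grip_width: 0.06
time_s: 12.52
ee_pos: [0.5011, -0.1899, 0.1783]
eef_rot: [3.137, 0.001, 1.342]
force: [0.1, 0.3, -0.9]
grip_width: 0.06
time_s: 12.78
ee_pos: [0.4998, -0.1893, 0.1743]
eef_rot: [-3.14, -0.0, 1.342]
force: [0.1, 0.3, 0.4]
grip_width: 0.0602
t 12.78 pos [ 499.8 -189.3  174.3] yaw 1.342 q6 -0.2 q1 -0.43 w 60.2 F [0.1 0.3 0.4]
spin first -0.0008 then tool mm [-0.6  0.3 98.8]
```

View pics/e_wrist.png

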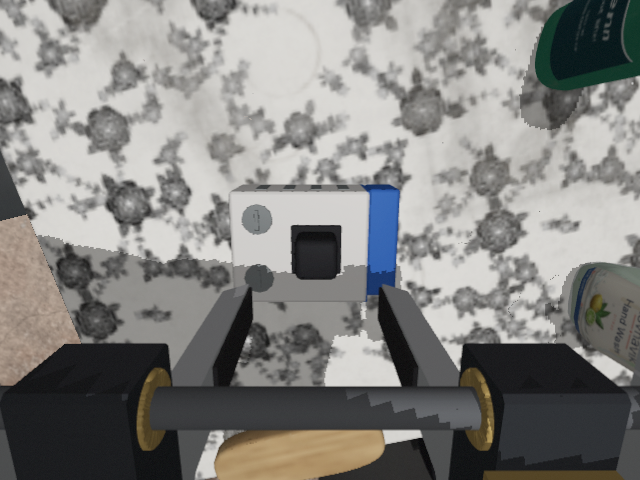

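View pics/e_scene.png

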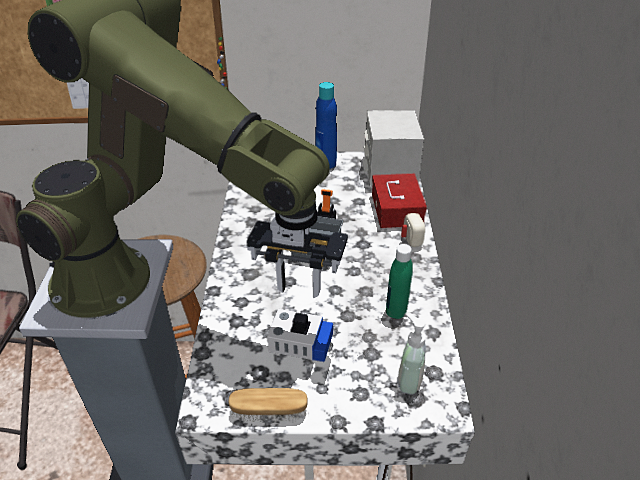

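The cartridge stands upright and free, square to the tool, white top (231,191)-(367,301), grip (317,255). Checking its offset from the tool the same way as before.

```bash
python3 - <<'E'
from h import *
im=cv2.imread('pics/e_wrist.png')
cv2.imwrite('pics/e_z.png',cv2.resize(im[170:320,210:420],None,fx=3.5,fy=3.5,interpolation=cv2.INTER_CUBIC))
E
```

```text
(no output)
```

View pics/e_z.png

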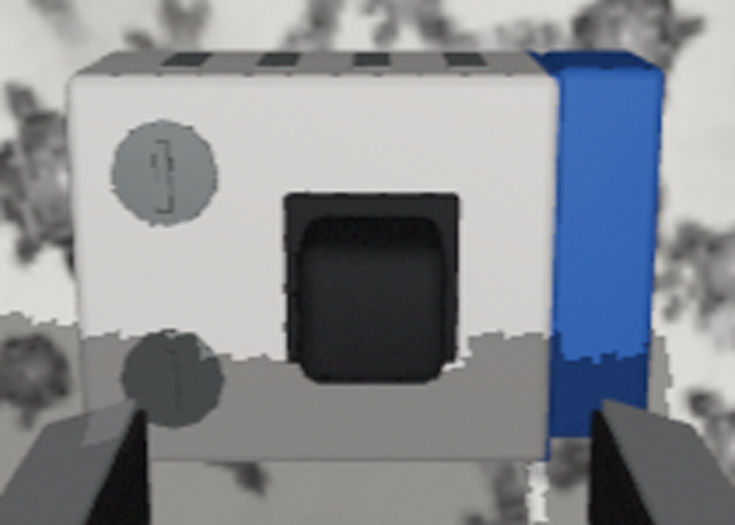

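```bash
python3 - <<'E'
from h import *
import pickle;m=pickle.load(open('e.pkl','rb'))
w=1.342;c,s=np.cos(w),np.sin(w);o=ctrl.get_obs();T=o['ee_pos'][:2]*1000
def q(name,pts,z):
    P=np.array([plane(m,(a+.5)/3.5-.5+210,(b+.5)/3.5-.5+170,z)[:2]*1000 for a,b in pts])
    e=np.roll(P,-1,0)-P;d=(P[1]+P[2]-P[0]-P[3]);D=P.mean(0)-T
    print(name,P.mean(0).round(1),np.linalg.norm(e,axis=1).round(1),np.degrees(np.arctan2(d[1],d[0])).round(2),'rel tool',D@[c,s],D@[s,-c])
q('white',[(70,76),(555,76),(548,459),(81,459)],.05)
q('grip',[(300,218),(443,218),(443,381),(300,381)],.08)
E
python3 go.py .5002 -.1895 .0775 1.342
```

```text
white [ 488.1 -187.4] [ 96.7  81.8 100.1  81.9] -13.06 rel tool -0.7147880127933317 -11.940013144560124
grip [ 500.4 -187.3] [26.2 31.5 27.  31.5] -13.06 rel tool 2.1432841295175757 0.03167591316939734
t 12.88 pos [ 499.9 -189.4  174.4] yaw 1.342 q6 -0.2 q1 -0.43 w 60.2 F [-0.2 -0.  -0.4]
spin first 0.0003 then tool mm [-0.   0.3 96.9]
```

```bash

python3 -m creep '{"xyz":[[-0.7,0.2,20],[0,0,30],[0,0,30],[0,0,17],[0,0,0]],"spin":[0,0,0,0,0]}'
python3 -m creep '{"xyz":[[0,0,1],[0,0,0],[0,0,0]],"spin":[0,0,0]}'
python3 -m creep '{"xyz":[[0,0,0],[0,0,0],[0,0,0],[0,0,0]],"spin":[0,0,0,0]}' 20 35
python3 go.py .5002 -.1895 .0775 1.342
```

```text
time_s: 13.5
ee_pos: [0.4998, -0.19, 0.0773]
eef_rot: [-3.14, -0.0, 1.342]
force: [-0.8, -1.0, 0.2]
grip_width: 0.0599
time_s: 13.88
ee_pos: [0.5005, -0.1903, 0.0778]
eef_rot: [3.141, 0.0, 1.342]
force: [-0.1, -0.4, 0.1]
grip_width: 0.06
time_s: 14.38
ee_pos: [0.5002, -0.1902, 0.0771]
eef_rot: [-3.141, -0.0, 1.342]
force: [-0.3, 0.3, 0.8]
grip_width: 0.0276
t 14.38 pos [ 500.2 -190.2   77.1] yaw 1.342 q6 -0.2 q1 -0.43 w 27.6 F [-0.3  0.3  0.8]
spin first 0.0003 then tool mm [ 0.7 -0.1 -0.4]
```

```bash

python3 -m creep '{"xyz":[[0,0,-10],[0,0,-25],[0,0,-30],[0,0,-30],[0,0,-13]],"spin":[0,0,0,0,0]}'
python3 -m creep '{"xyz":[[0,0,0],[0,0,0],[0,0,0],[0,0,0],[0,0,0]],"spin":[-0.1,-0.17,-0.18,-0.18,-0.18]}'
python3 -m creep '{"xyz":[[0,0,0],[0,0,0],[0,0,0],[0,0,0],[0,0,0]],"spin":[-0.18,-0.18,-0.18,-0.17,-0.05]}'
python3 -m creep '{"xyz":[[0,0,0],[0,0,0]],"spin":[0,0]}'
python3 go.py .531 .1297 .185 2.9136
```

```text
time_s: 15.0
ee_pos: [0.5005, -0.1904, 0.187]
eef_rot: [3.139, 0.0, 1.342]
force: [0.3, 0.5, -1.6]
grip_width: 0.0279
time_s: 15.62
ee_pos: [0.4999, -0.1901, 0.1845]
eef_rot: [-3.141, -0.001, 2.158]
force: [0.8, -0.0, -2.4]
grip_width: 0.0279
time_s: 16.25
ee_pos: [0.4999, -0.1901, 0.1845]
eef_rot: [3.141, -0.001, 2.916]
force: [-0.3, -0.3, -4.0]
grip_width: 0.0273
time_s: 16.5
ee_pos: [0.5001, -0.1902, 0.1849]
eef_rot: [3.142, -0.0, 2.911]
force: [0.8, -0.5, -2.6]
grip_width: 0.0279
t 16.5 pos [ 500.1 -190.2  184.9] yaw 2.911 q6 -1.77 q1 -0.43 w 27.9 F [ 0.8 -0.5 -2.6]
spin first -0.0025 then tool mm [ 4.220e+01  3.186e+02 -1.000e-01]
```

```bash

python3 -m creep '{"xyz":[[6,30,0],[6,45,0],[6,45,0],[6,45,0],[6,45,0]],"spin":[-0.0025,0,0,0,0]}'
python3 -m creep '{"xyz":[[6,45,0],[6,40,0],[0,23.5,0],[0,0,0],[0,0,0]],"spin":[0,0,0,0,0]}'
python3 -m creep '{"xyz":[[0,0,0],[0,0,0]],"spin":[0,0]}'
python3 go.py .531 .1297 .185 2.9136
python3 - <<'E'
from h import *
import pickle
m=ctrl.camera_model('wrist');pickle.dump(m,open('f.pkl','wb'))
im=ctrl.camera('wrist')[:,:,::-1]
cv2.imwrite('pics/f_wrist.png',im)
E
```

```text
time_s: 17.12
ee_pos: [0.5182, 0.0226, 0.1852]
eef_rot: [3.142, 0.0, 2.914]
force: [1.0, -0.2, -2.9]
grip_width: 0.0276
time_s: 17.75
ee_pos: [0.5308, 0.129, 0.185]
eef_rot: [-3.141, -0.0, 2.914]
force: [-0.4, -0.8, -2.3]
grip_width: 0.0274
time_s: 18.0
ee_pos: [0.531, 0.1289, 0.1852]
eef_rot: [3.142, 0.0, 2.914]
force: [0.1, 0.3, -3.1]
grip_width: 0.028
t 18.0 pos [531.  128.9 185.2] yaw 2.914 q6 -1.17 q1 0.17 w 28.0 F [ 0.1  0.3 -3.1]
spin first 0.0002 then tool mm [0.2 0.7 0.2]
```

View pics/f_wrist.png

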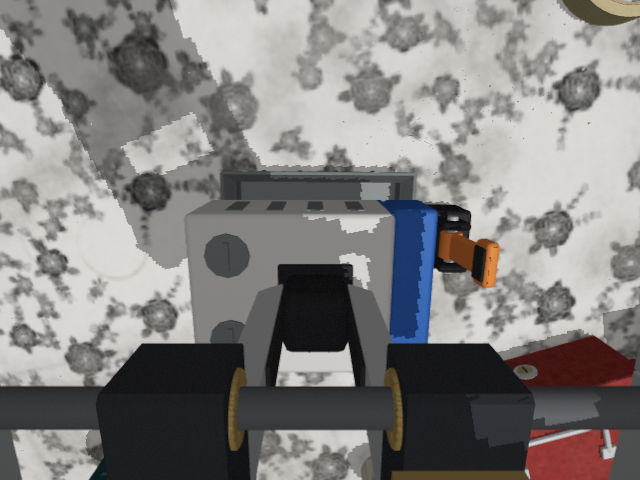

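```bash
python3 - <<'E'
from h import *
import pickle;m=pickle.load(open('f.pkl','rb'))
im=cv2.imread('pics/f_wrist.png')
cv2.imwrite('pics/f_z.png',cv2.resize(im[155:235,200:440],None,fx=3.3,fy=3.3,interpolation=cv2.INTER_CUBIC))
C=np.array([531.,129.7]);w=-.228;X=np.array([np.cos(w),np.sin(w)]);Y=np.array([-X[1],X[0]])
for x,y in((-53.5,-73.5),(-53.5,73.5)):
    p=C+x*X+y*Y;print(proj(m,np.array([p[0],p[1],42])/1000))
E
```

```text
[216.96442961 171.05375403]
[416.77143397 171.15131416]
```

View pics/f_z.png

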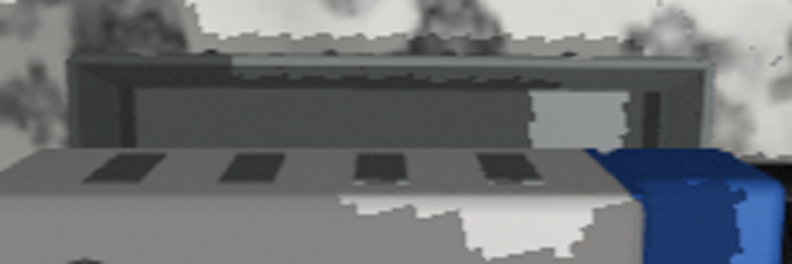

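```bash

python3 -m creep '{"xyz":[[0,1.2,20],[0,0,25],[0,0,15],[0,0,0],[0,0,0]],"spin":[0.004,0,0,0,0]}'
python3 -m creep '{"xyz":[[0,0,5],[0,0,5],[0,0,0]],"spin":[0,0,0]}'
python3 go.py .5311 .1302 .083 2.9096
```

```text
time_s: 18.68
ee_pos: [0.5317, 0.1308, 0.126]
eef_rot: [3.141, 0.001, 2.911]
force: [-1.9, 0.3, -2.4]
grip_width: 0.0275
time_s: 19.05
ee_pos: [0.531, 0.1307, 0.1147]
eef_rot: [-3.141, -0.001, 2.911]
force: [0.2, -0.7, -3.0]
grip_width: 0.0278
t 19.05 pos [531.  130.7 114.7] yaw 2.911 q6 -1.17 q1 0.17 w 27.8 F [ 0.2 -0.7 -3. ]
spin first 0.0012 then tool mm [-0.2 -0.5 31.7]
```

```bash

python3 -m creep '{"xyz":[[0,-0.3,4],[0,0,3],[0,0,0]],"spin":[0,0,0]}'
python3 -m creep '{"xyz":[[0,0,3],[0,0,0],[0,0,0]],"spin":[0,0,0]}'
python3 go.py .5311 .1302 .083 2.9096
```

```text
time_s: 19.42
ee_pos: [0.5311, 0.1304, 0.1079]
eef_rot: [-3.141, -0.0, 2.911]
force: [0.1, 0.0, -2.9]
grip_width: 0.0279
time_s: 19.8
ee_pos: [0.5312, 0.1305, 0.1052]
eef_rot: [3.142, -0.0, 2.911]
force: [0.3, -0.3, -2.6]
grip_width: 0.0278
t 19.8 pos [531.2 130.5 105.2] yaw 2.911 q6 -1.17 q1 0.17 w 27.8 F [ 0.3 -0.3 -2.6]
spin first 0.0012 then tool mm [ 0.  -0.3 22.2]
```

```bash

python3 -m creep '{"xyz":[[0,0,2],[0,0,2],[0,0,0]],"spin":[0,0,0]}'
python3 -m creep '{"xyz":[[0,0,2],[0,0,2],[0,0,0]],"spin":[0,0,0]}'
python3 go.py .5311 .1302 .083 2.9096
```

```text
time_s: 20.18
ee_pos: [0.5311, 0.1304, 0.1009]
eef_rot: [-3.141, -0.0, 2.911]
force: [0.4, -0.0, -2.8]
grip_width: 0.0274
time_s: 20.55
ee_pos: [0.5311, 0.1304, 0.0969]
eef_rot: [-3.141, -0.0, 2.911]
force: [-0.4, -0.0, -2.4]
grip_width: 0.0276
t 20.55 pos [531.1 130.4  96.9] yaw 2.911 q6 -1.17 q1 0.17 w 27.6 F [-0.4 -0.  -2.4]
spin first 0.0012 then tool mm [-0.1 -0.2 13.9]
```

Bottom is now inside the straight walls with no contact force; continuing down.

```bash

python3 -m creep '{"xyz":[[0,0,3],[0,0,3],[0,0,0]],"spin":[0,0,0]}'
python3 -m creep '{"xyz":[[0,0,3],[0,0,2],[0,0,0]],"spin":[0,0,0]}'
python3 -m creep '{"xyz":[[0,0,1.5],[0,0,0.5],[0,0,0]],"spin":[0,0,0]}'
python3 go.py .5311 .1302 .083 2.9096
```

```text
time_s: 20.92
ee_pos: [0.531, 0.1304, 0.0908]
eef_rot: [-3.141, -0.001, 2.911]
force: [0.1, -0.1, -1.6]
grip_width: 0.028
time_s: 21.3
ee_pos: [0.5311, 0.1304, 0.086]
eef_rot: [-3.141, -0.0, 2.911]
force: [0.1, 0.5, -2.3]
grip_width: 0.0277
time_s: 21.68
ee_pos: [0.5312, 0.1305, 0.0841]
eef_rot: [-3.142, -0.0, 2.911]
force: [-0.2, -0.0, -2.3]
grip_width: 0.0275
t 21.68 pos [531.2 130.5  84.1] yaw 2.911 q6 -1.17 q1 0.17 w 27.5 F [-0.2 -0.  -2.3]
spin first 0.0012 then tool mm [ 0.  -0.3  1.1]
```

```bash

python3 -m creep '{"xyz":[[0,0,1],[0,0,0.5],[0,0,0]],"spin":[0,0,0]}'
python3 -m creep '{"xyz":[[0,0,0.7],[0,0,0],[0,0,0]],"spin":[0,0,0]}'
```

```text
time_s: 22.05
ee_pos: [0.5313, 0.1305, 0.0831]
eef_rot: [3.141, 0.0, 2.911]
force: [-3.2, -0.2, 5.2]
grip_width: 0.0277
time_s: 22.42
ee_pos: [0.5313, 0.1305, 0.0831]
eef_rot: [3.141, 0.001, 2.911]
force: [-6.8, -1.3, 15.1]
grip_width: 0.0278
```

```bash

python3 -m creep '{"xyz":[[0,0,-1.2],[0,0,0]],"spin":[0,0]}'
python3 -m creep '{"xyz":[[0,0,0],[0,0,0],[0,0,0],[0,0,0]],"spin":[0,0,0,0]}' 60
python3 -m creep '{"xyz":[[0,0,-10],[0,0,-25],[0,0,-35],[0,0,-30],[0,0,-15]],"spin":[0,0,0,0,0]}'
python3 -m creep '{"xyz":[[0,0,0],[0,0,0]],"spin":[0,0]}'
python3 - <<'E'
from h import *
import pickle
m=ctrl.camera_model('wrist');pickle.dump(m,open('g.pkl','wb'))
cv2.imwrite('pics/g_wrist.png',ctrl.camera('wrist')[:,:,::-1])
im=ctrl.camera('scene')[:,:,::-1];cv2.imwrite('pics/g_scene.png',cv2.resize(im[130:290,200:460],None,fx=3,fy=3,interpolation=cv2.INTER_CUBIC))
a=ctrl.camera_model('top');b=ctrl.camera_model('scene')
print('bluebottle cap',tri(ray(a,123,217),ray(b,326,86)).round(3))
print('box corners',[plane(a,*p,.09).round(3) for p in((204,155),(256,149),(207,192),(259,187))])
print('box top near L', tri(ray(a,207,187),ray(b,374,177)).round(3))
E
python3 go.py .567 .281 .2 2.91
```

```text
time_s: 22.68
ee_pos: [0.5312, 0.1305, 0.0831]
eef_rot: [3.141, 0.0, 2.911]
force: [-0.1, -0.0, 1.6]
grip_width: 0.028
time_s: 23.18
ee_pos: [0.5312, 0.1305, 0.0831]
eef_rot: [3.142, 0.0, 2.911]
force: [0.2, 0.3, 1.0]
grip_width: 0.0596
time_s: 23.8
ee_pos: [0.5315, 0.1305, 0.2003]
eef_rot: [3.141, 0.002, 2.911]
force: [-0.5, 0.5, -0.1]
grip_width: 0.0602
time_s: 24.05
ee_pos: [0.5308, 0.1304, 0.197]
eef_rot: [-3.141, -0.002, 2.911]
force: [0.4, -0.1, -0.1]
grip_width: 0.06
bluebottle cap [0.554 0.525 0.257]
box corners [array([0.782, 0.359, 0.09 ]), array([0.8  , 0.204, 0.09 ]), array([0.667, 0.345, 0.09 ]), array([0.682, 0.192, 0.09 ])]
box top near L [0.689 0.352 0.065]
t 24.15 pos [530.8 130.4 197. ] yaw 2.911 q6 -1.17 q1 0.17 w 60.0 F [0.4 0.6 0.4]
spin first 0.0007 then tool mm [ -0.7 154.9  -3. ]
```

View pics/g_wrist.png

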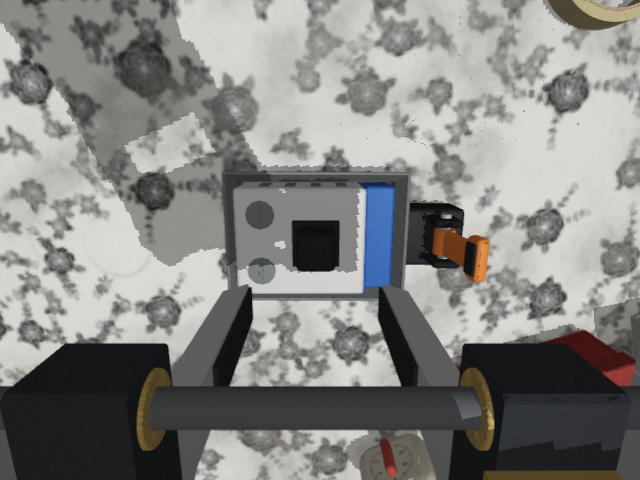

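View pics/g_scene.png

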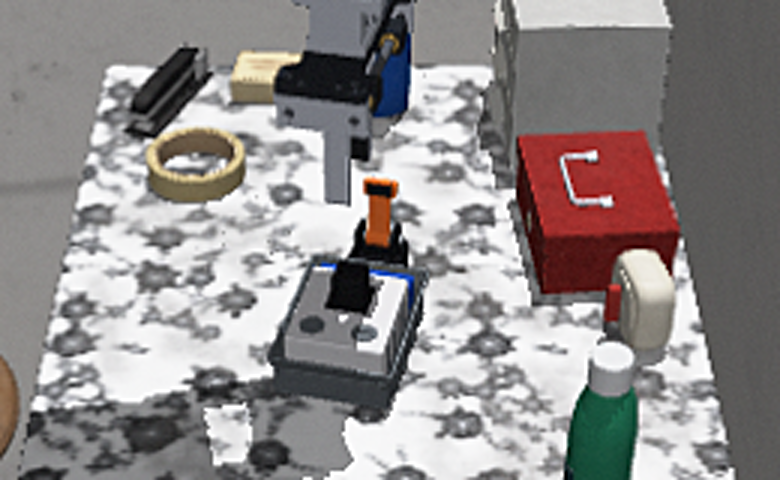

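The cartridge sits level and fully within the tray with its blue end at the lever's side (blue at (378,235), lever at (465,250)). I now close the fingers and go behind the lever.

```bash

python3 -m creep '{"xyz":[[0,30,0],[0,40,0],[0,40,0],[0,30,0],[0,12,0]],"spin":[0,0,0,0,0]}' 0 20
python3 -m creep '{"xyz":[[0,0,0],[0,0,0]],"spin":[0,0]}'
python3 -m creep '{"xyz":[[0,0,0]],"spin":[0]}'
python3 - <<'E'
from h import *
cv2.imwrite('pics/i_wrist.png',ctrl.camera('wrist')[:,:,::-1])
im=ctrl.camera('scene')[:,:,::-1];cv2.imwrite('pics/i_scene.png',cv2.resize(im[130:290,200:460],None,fx=3,fy=3,interpolation=cv2.INTER_CUBIC))
C=np.array([531.2,130.2]);w=-.231;o=ctrl.get_obs();D=o['ee_pos'][:2]*1000-C
print('h frame',D@[np.cos(w),np.sin(w)],D@[-np.sin(w),np.cos(w)],o['ee_pos'],o['grip_width'])
E
```

```text
time_s: 24.78
ee_pos: [0.5657, 0.2795, 0.197]
eef_rot: [-3.141, -0.001, 2.912]
force: [-0.0, 0.4, 0.6]
grip_width: 0.0136
time_s: 25.02
ee_pos: [0.5659, 0.2774, 0.1981]
eef_rot: [-3.141, -0.0, 2.91]
force: [-0.7, 0.4, -0.6]
grip_width: 0.0007
time_s: 25.15
ee_pos: [0.566, 0.2775, 0.1983]
eef_rot: [3.142, 0.0, 2.91]
force: [0.3, -0.9, 0.7]
grip_width: 0.0006
h frame 0.09845961073566867 151.69326871904116 [0.56602618 0.27784144 0.19837036] 0.0007386759252074755
```

View pics/i_wrist.png

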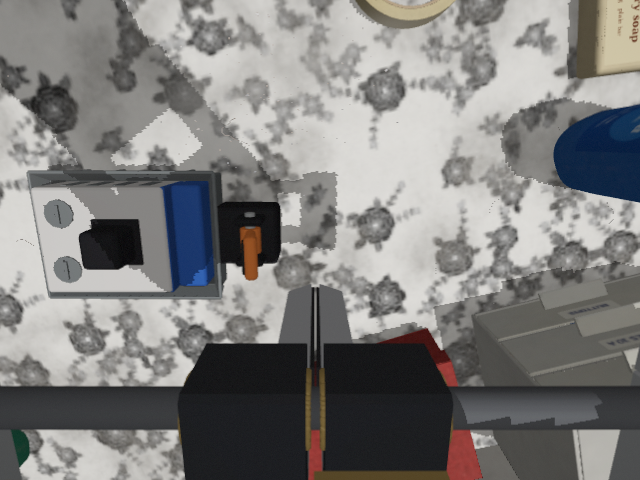

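View pics/i_scene.png

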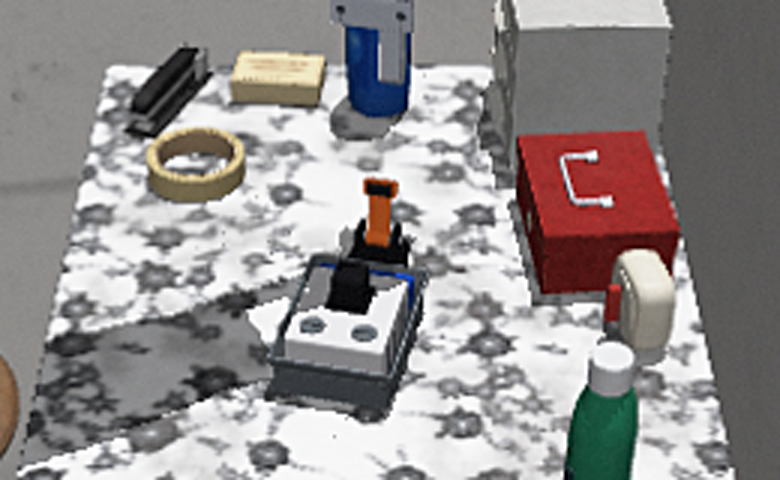

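The lever (251,250) stands nearly upright, fingers closed behind it at (316,300) with a clear gap; the blue bottle is well away. Lowering behind it.

```bash

python3 -m creep '{"xyz":[[0,0,20],[0,0,30],[0,0,30],[0,0,14],[0,0,0]],"spin":[0,0,0,0,0]}'
python3 -m creep '{"xyz":[[0,-10,0],[0,-10,0],[0,0,0]],"spin":[0,0,0]}'
python3 - <<'E'
from h import *
cv2.imwrite('pics/j_wrist.png',ctrl.camera('wrist')[:,:,::-1])
im=ctrl.camera('scene')[:,:,::-1];cv2.imwrite('pics/j_scene.png',cv2.resize(im[150:260,260:400],None,fx=5,fy=5,interpolation=cv2.INTER_CUBIC))
E
```

```text
time_s: 25.88
ee_pos: [0.5658, 0.2782, 0.1039]
eef_rot: [-3.141, -0.001, 2.911]
force: [-0.1, -0.9, 0.2]
grip_width: 0.0006
time_s: 26.25
ee_pos: [0.5615, 0.2581, 0.1049]
eef_rot: [3.141, 0.001, 2.91]
force: [-0.2, 0.4, 0.3]
grip_width: 0.0007
```

View pics/j_wrist.png

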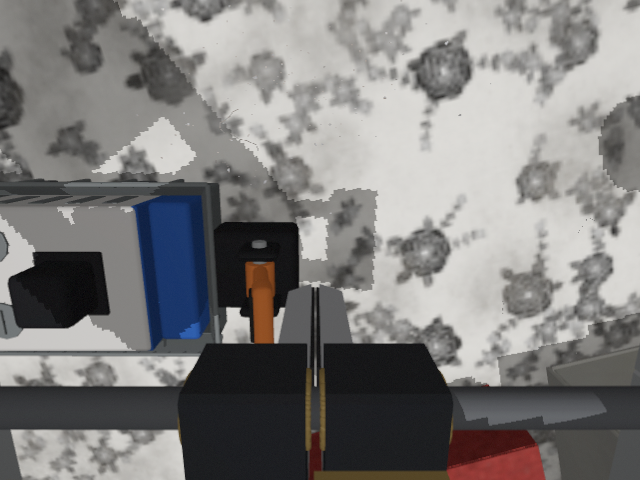

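View pics/j_scene.png

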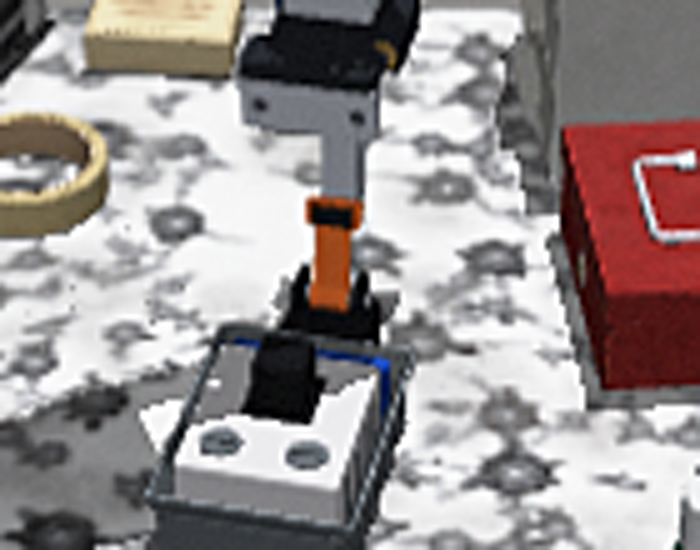

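The fingertips sit right behind the lever's paddle and in line with it. Pushing it over.

```bash

python3 -m creep '{"xyz":[[0,-6,0],[0,-6,0],[0,-6,0],[0,-6,0],[0,0,0]],"spin":[0,0,0,0,0]}'
python3 -m creep '{"xyz":[[0,-7,0],[0,-7,0],[0,-7,0],[0,-7,0],[0,0,0]],"spin":[0,0,0,0,0]}'
python3 - <<'E'
from h import *
cv2.imwrite('pics/k_wrist.png',ctrl.camera('wrist')[:,:,::-1])
im=ctrl.camera('scene')[:,:,::-1];cv2.imwrite('pics/k_scene.png',cv2.resize(im[150:260,260:400],None,fx=5,fy=5,interpolation=cv2.INTER_CUBIC))
E
```

```text
time_s: 26.98
ee_pos: [0.5558, 0.2351, 0.1042]
eef_rot: [-3.141, -0.0, 2.91]
force: [-0.7, -0.4, -0.6]
grip_width: 0.0005
time_s: 27.6
ee_pos: [0.5494, 0.2078, 0.1042]
eef_rot: [-3.141, -0.0, 2.91]
force: [-0.7, 0.8, -0.3]
grip_width: 0.0003
```

View pics/k_wrist.png

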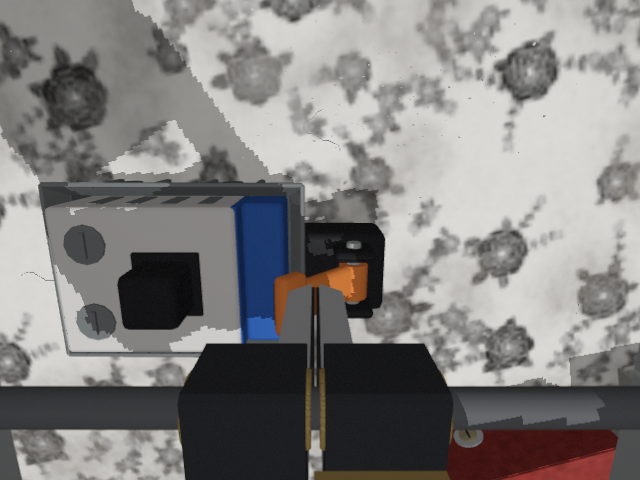

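View pics/k_scene.png

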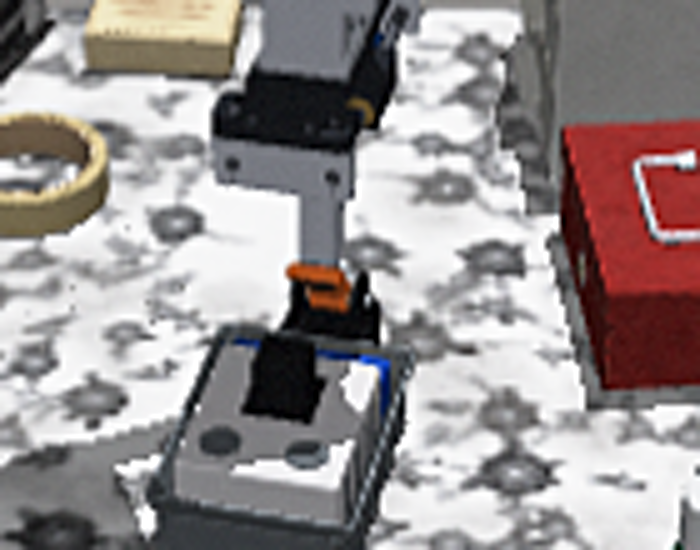

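The lever leans well forward over the blue end. Now going over it to press down.

```bash

python3 -m creep '{"xyz":[[0,0,-12],[0,0,-12],[0,-10,0],[0,-12,0],[0,0,0]],"spin":[0,0,0,0,0]}'
python3 -m creep '{"xyz":[[0,0,8],[0,0,8],[0,0,8],[0,0,8],[0,0,0]],"spin":[0,0,0,0,0]}'
python3 -m creep '{"xyz":[[0,0,5],[0,0,0],[0,0,0]],"spin":[0,0,0]}'
python3 - <<'E'
from h import *
cv2.imwrite('pics/l_wrist.png',ctrl.camera('wrist')[:,:,::-1])
C=np.array([531.2,130.2]);w=-.231;o=ctrl.get_obs();D=o['ee_pos'][:2]*1000-C
print('h frame',D@[np.cos(w),np.sin(w)],D@[-np.sin(w),np.cos(w)],o['ee_pos'])
E
```

```text
time_s: 28.32
ee_pos: [0.5442, 0.1858, 0.1279]
eef_rot: [-3.141, -0.0, 2.91]
force: [0.1, -0.6, 0.0]
grip_width: 0.0006
time_s: 28.95
ee_pos: [0.5432, 0.1784, 0.0977]
eef_rot: [-3.125, -0.003, 2.91]
force: [-29.1, -69.6, 50.2]
grip_width: 0.0004
time_s: 29.32
ee_pos: [0.5424, 0.1756, 0.0921]
eef_rot: [-3.12, -0.005, 2.909]
force: [-32.3, -89.7, 50.1]
grip_width: 0.0002
h frame 0.5292626668739849 46.78396073041859 [0.54242644 0.17562011 0.09206933]
```

View pics/l_wrist.png

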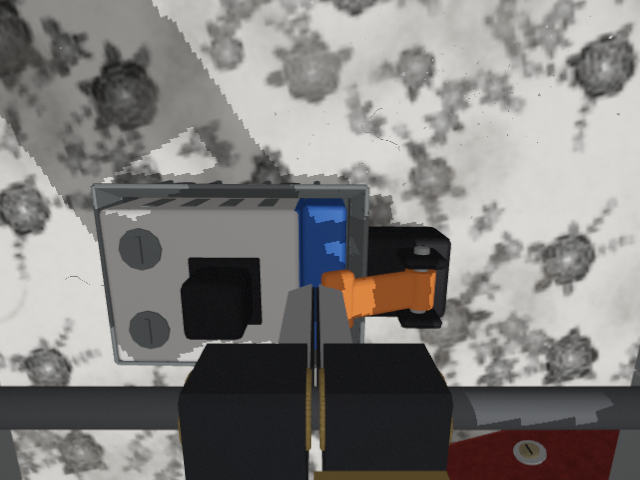

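The fingers slid down in front of the paddle and are wedged (about 105 N). Unloading straight away.

```bash

python3 -m creep '{"xyz":[[0,-4,-8]],"spin":[0]}'
python3 -m creep '{"xyz":[[0,0,-12],[0,0,-15],[0,0,-10],[0,0,0]],"spin":[0,0,0,0]}'
python3 - <<'E'
from h import *
import pickle
pickle.dump(ctrl.camera_model('wrist'),open('m.pkl','wb'))
cv2.imwrite('pics/m_wrist.png',ctrl.camera('wrist')[:,:,::-1])
im=ctrl.camera('scene')[:,:,::-1];cv2.imwrite('pics/m_scene.png',cv2.resize(im[150:260,260:400],None,fx=5,fy=5,interpolation=cv2.INTER_CUBIC))
C=np.array([531.2,130.2]);w=-.231;o=ctrl.get_obs();D=o['ee_pos'][:2]*1000-C
print('h frame',D@[np.cos(w),np.sin(w)],D@[-np.sin(w),np.cos(w)],o['ee_pos'],o['force'])
E
```

```text
time_s: 29.5
ee_pos: [0.5425, 0.1777, 0.099]
eef_rot: [-3.133, -0.003, 2.908]
force: [-6.2, -7.3, 5.2]
grip_width: 0.0007
time_s: 30.0
ee_pos: [0.5438, 0.1835, 0.1368]
eef_rot: [3.141, 0.001, 2.911]
force: [0.5, -0.1, -0.5]
grip_width: 0.0003
h frame -0.3136401700656988 54.41332387370719 [0.54335268 0.1832398  0.13579243] [ 0.68839721 -0.42519514 -0.14796001]
```

View pics/m_wrist.png

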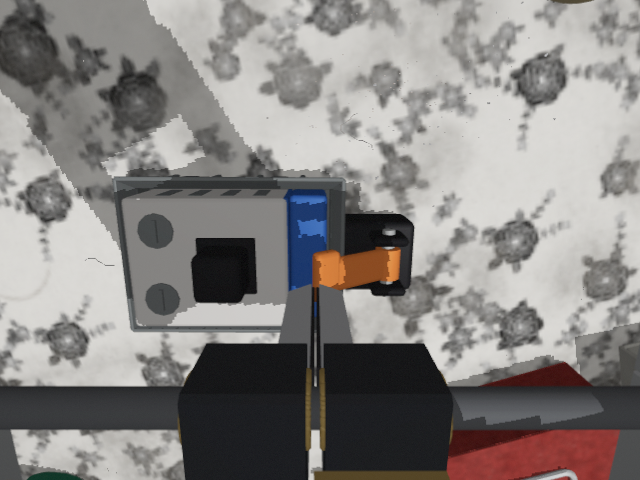

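View pics/m_scene.png

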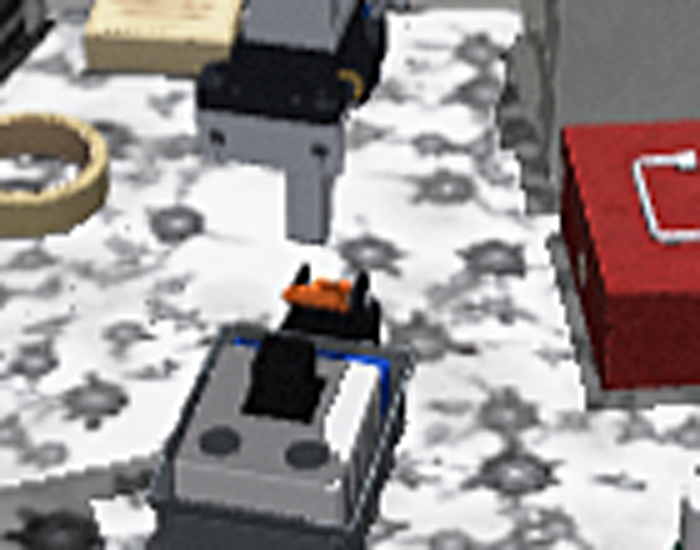

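```bash
python3 - <<'E'
from h import *
import pickle;m=pickle.load(open('m.pkl','rb'))
C=np.array([.5312,.1302]);w=-.231;X=np.array([np.cos(w),np.sin(w)]);Y=np.array([-X[1],X[0]])
for u,v in((313,269),(318,270),(338,270),(392,265)):
    c,d=ray(m,u,v);s=((C-c[:2])@X)/(d[:2]@X);P=c+s*d;y=(P[:2]-C)@Y*1000;z=P[2]*1000
    print(u,v,'y,z',round(y,1),round(z,1),'r',round(np.hypot(y-100,z-48),1),'fwd tilt',round(np.arctan2(100-y,z-48),2))
im=cv2.imread('pics/m_wrist.png');cv2.imwrite('pics/m_z.png',cv2.resize(im[160:340,270:430],None,fx=3.3,fy=3.3,interpolation=cv2.INTER_CUBIC))
E
```

```text
313 269 y,z 52.9 62.1 r 49.1 fwd tilt 1.28
318 270 y,z 55.9 64.1 r 46.9 fwd tilt 1.22
338 270 y,z 68.0 64.0 r 35.8 fwd tilt 1.11
392 265 y,z 102.3 53.9 r 6.3 fwd tilt -0.37
```

View pics/m_z.png

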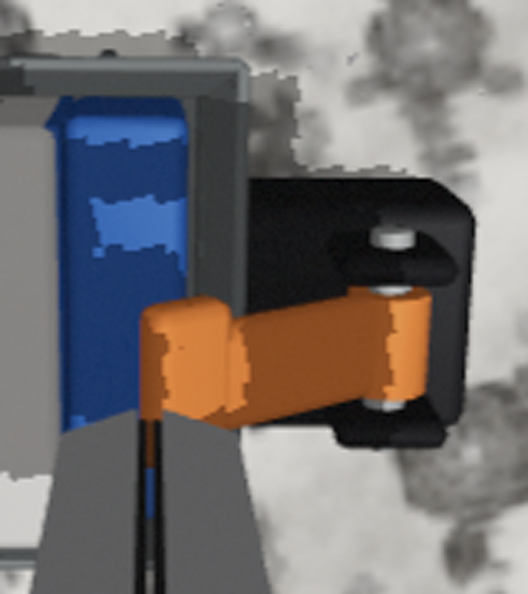

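The lever is at about 1.47 rad (tip near y=48, z=70 mm in the housing frame). I will press further back, with fingers centred at y=66 mm, where they cannot pass the tip.

```bash

python3 -m creep '{"xyz":[[0,6,0],[0,6,0],[0,0,15],[0,0,15],[0,0,0]],"spin":[0,0,0,0,0]}'
python3 -m creep '{"xyz":[[0,0,8],[0,0,4],[0,0,0]],"spin":[0,0,0]}'
python3 -m creep '{"xyz":[[0,0,3],[0,0,0]],"spin":[0,0]}'
python3 - <<'E'
from h import *
C=np.array([531.2,130.2]);w=-.231;o=ctrl.get_obs();D=o['ee_pos'][:2]*1000-C
print('h frame',D@[np.cos(w),np.sin(w)],D@[-np.sin(w),np.cos(w)],o['ee_pos'],o['force'])
E
```

```text
time_s: 30.72
ee_pos: [0.5455, 0.1943, 0.1042]
eef_rot: [-3.14, -0.003, 2.911]
force: [-0.2, 0.6, -0.2]
grip_width: 0.0009
time_s: 31.1
ee_pos: [0.5462, 0.1946, 0.0939]
eef_rot: [-3.141, -0.0, 2.911]
force: [-0.5, -0.7, -0.1]
grip_width: 0.0006
time_s: 31.35
ee_pos: [0.5463, 0.1947, 0.0911]
eef_rot: [3.142, -0.0, 2.911]
force: [0.7, -0.3, 0.4]
grip_width: 0.0004
h frame -0.10581177903144406 66.21588480226079 [0.5462572  0.19468128 0.09108328] [ 0.7181572  -0.32900409  0.41859622]
```

```bash

python3 -m creep '{"xyz":[[0,0,3],[0,0,0]],"spin":[0,0]}'
python3 -m creep '{"xyz":[[0,0,3],[0,0,0]],"spin":[0,0]}'
python3 -m creep '{"xyz":[[0,0,2.5],[0,0,0]],"spin":[0,0]}'
```

```text
time_s: 31.6
ee_pos: [0.5462, 0.1947, 0.0879]
eef_rot: [-3.141, -0.0, 2.911]
force: [-0.5, -0.3, 0.3]
grip_width: 0.0003
time_s: 31.85
ee_pos: [0.5462, 0.1947, 0.0849]
eef_rot: [-3.141, -0.0, 2.911]
force: [-0.2, 1.0, 1.3]
grip_width: 0.0002
time_s: 32.1
ee_pos: [0.5462, 0.1947, 0.0824]
eef_rot: [-3.141, -0.0, 2.911]
force: [-0.3, 0.5, 0.2]
grip_width: 0.0003
```

```bash

python3 -m creep '{"xyz":[[0,0,2],[0,0,0]],"spin":[0,0]}'
python3 -m creep '{"xyz":[[0,0,2],[0,0,0]],"spin":[0,0]}'
python3 -m creep '{"xyz":[[0,0,2],[0,0,0]],"spin":[0,0]}'
```

```text
time_s: 32.35
ee_pos: [0.5462, 0.1947, 0.0805]
eef_rot: [-3.142, -0.0, 2.911]
force: [-0.0, 0.2, -1.1]
grip_width: 0.0004
time_s: 32.6
ee_pos: [0.5462, 0.1947, 0.0785]
eef_rot: [-3.142, -0.0, 2.911]
force: [-0.0, -0.1, 0.5]
grip_width: 0.0004
time_s: 32.85
ee_pos: [0.5462, 0.1947, 0.0764]
eef_rot: [-3.142, -0.0, 2.911]
force: [-0.3, -0.1, -0.2]
grip_width: 0.0001
```

Tips at 54 mm and still free; a last couple of mm to the stop.

```bash

python3 -m creep '{"xyz":[[0,0,1],[0,0,0]],"spin":[0,0]}'
python3 -m creep '{"xyz":[[0,0,1],[0,0,0]],"spin":[0,0]}'
python3 -m creep '{"xyz":[[0,0,0.7],[0,0,0]],"spin":[0,0]}'
```

```text
time_s: 33.1
ee_pos: [0.5463, 0.1947, 0.0756]
eef_rot: [-3.142, -0.0, 2.911]
force: [0.0, 0.7, 0.2]
grip_width: 0.0007
time_s: 33.35
ee_pos: [0.5462, 0.1947, 0.0745]
eef_rot: [3.142, -0.0, 2.911]
force: [-0.0, -0.1, 0.1]
grip_width: 0.0008
time_s: 33.6
ee_pos: [0.5463, 0.1947, 0.0743]
eef_rot: [3.141, 0.0, 2.911]
force: [-2.1, -0.6, 4.6]
grip_width: 0.0003
```

```bash
python3 - <<'E'
from h import *
cv2.imwrite('pics/n_wrist.png',ctrl.camera('wrist')[:,:,::-1])
E
```

```text
(no output)
```

View pics/n_wrist.png

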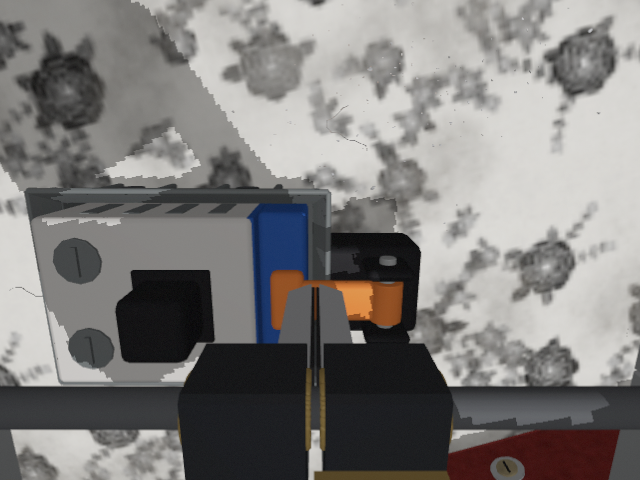

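```bash

python3 -m creep '{"xyz":[[0,0,0.8],[0,0,0]],"spin":[0,0]}'
python3 -m creep '{"xyz":[[0,0,-1.2],[0,0,-10],[0,0,-25],[0,0,-30],[0,0,-30]],"spin":[0,0,0,0,0]}'
python3 -m creep '{"xyz":[[0,-30,-10],[0,-30,0],[0,-30,0],[0,0,0],[0,0,0]],"spin":[0,0,0,0,0]}'
python3 - <<'E'
from h import *
import pickle
pickle.dump(ctrl.camera_model('wrist'),open('o.pkl','wb'))
im=ctrl.camera('wrist')[:,:,::-1];cv2.imwrite('pics/o_wrist.png',im)
im=ctrl.camera('scene')[:,:,::-1];cv2.imwrite('pics/o_scene.png',cv2.resize(im[80:420,180:460],(700,588) if 0 else (480,583),interpolation=cv2.INTER_CUBIC))
print(ctrl.get_obs()['ee_pos'])
E
```

```text
time_s: 33.9
ee_pos: [0.5464, 0.1947, 0.0742]
eef_rot: [3.141, 0.0, 2.911]
force: [-5.7, -1.9, 12.9]
grip_width: 0.0006
time_s: 34.52
ee_pos: [0.5462, 0.1947, 0.1707]
eef_rot: [3.141, 0.0, 2.911]
force: [-0.1, 0.3, 0.3]
grip_width: 0.0
time_s: 35.15
ee_pos: [0.5259, 0.1076, 0.1797]
eef_rot: [3.141, 0.0, 2.911]
force: [0.3, 0.3, 0.2]
grip_width: 0.0001
[0.52583325 0.10789995 0.1794148 ]
```

View pics/o_wrist.png

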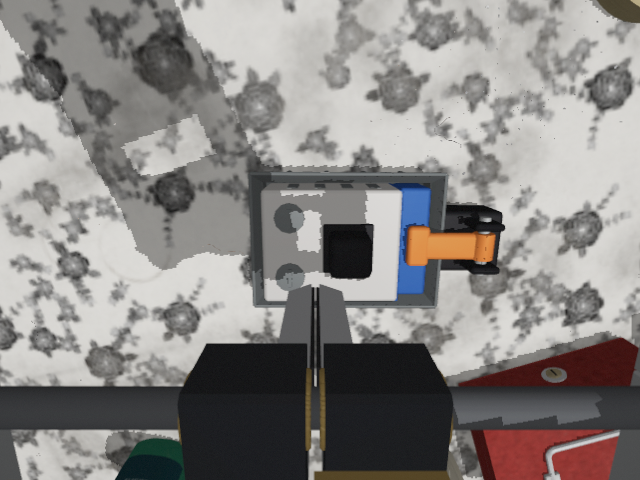

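View pics/o_scene.png

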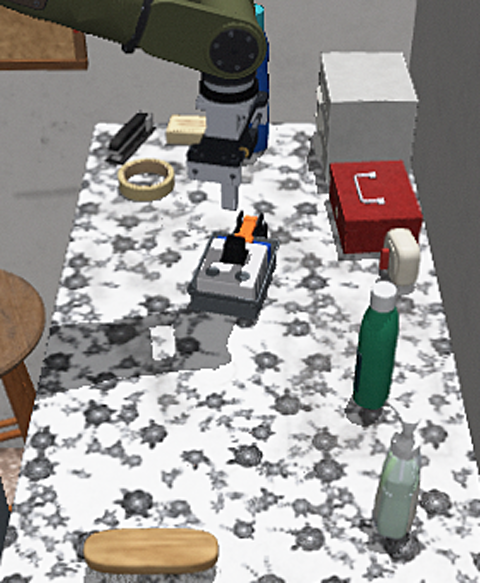

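The lever lies straight over the blue end (paddle at (417,246)); the cartridge is level in the tray, and bottles, brush and tape look untouched. One last numeric check.

```bash
python3 - <<'E'
from h import *
import pickle;m=pickle.load(open('o.pkl','rb'))
C=np.array([.5312,.1302]);w=-.231;X=np.array([np.cos(w),np.sin(w)]);Y=np.array([-X[1],X[0]])
for u,v in((406,246),(428,246),(485,247)):
    c,d=ray(m,u,v);s=((C-c[:2])@X)/(d[:2]@X);P=c+s*d
    print('lever y,z',((P[:2]-C)@Y*1000).round(1),(P[2]*1000).round(1))
t=ctrl.camera_model('top');im=ctrl.camera('top')[:,:,::-1];a=cv2.imread('pics/a_top.png')
d=cv2.absdiff(im,a).max(2)
for n,(x,y,X2,Y2) in dict(brush=(438,243,459,298),green=(345,162,370,194),pump=(410,162,437,192),tape=(175,273,212,310)).items(): print(n,(d[y:Y2,x:X2]>60).mean().round(3))
P=[plane(m,u,v,.056)[:2] for u,v in((263,190),(400,190),(397,299),(267,301))]
print('cart',(np.mean(P,0)+12*Y/1000*-1*-1-C)@np.c_[X,Y]*1000, 'edges',[round(np.linalg.norm(P[i]-P[i-1])*1000,1) for i in range(4)])
E
```

```text
lever y,z 43.5 49.3
lever y,z 59.7 49.3
lever y,z 100.8 52.1
brush 0.0
green 0.0
pump 0.0
tape 0.0
cart [-0.98964985  0.28508523] edges [np.float64(82.8), np.float64(95.4), np.float64(81.3), np.float64(97.3)]
```

Lever level (tip y≈44 mm, z≈49–52 mm), cartridge centred within its play, nothing else moved.

```bash
python3 -c "
from station import ctrl
print(ctrl.hand_in(), ctrl.get_obs()['time_s'])"
```

```text
the job is handed in; nothing more can be done
the job is handed in; nothing more can be done
```

The job is done and handed in at about 35 s. I lifted the cartridge out by its grip, stood it on the free table at about (0.50, -0.19) and let go. I then took it again, turned it 180° and seated it, before pushing the lever over and pressing it down to its stop.

**Last checks:**
- **Cartridge:** at seating, the tool stopped at the height expected for the pocket floor. The last picture puts it within 1 mm of the pocket's centre, blue end at the lever's end.
- **Lever:** it met a hard stop with the fingertips 52 mm above the table, took 13 N without giving, and looks level, with its tip 44 mm along the housing's y.
- **Other things:** the brush, both bottles and the tape show no change in the top picture. The robot was touching nothing.

**What went wrong:** on the first press the fingers slid past the lever's tip and wedged. The wrist force read about 89 N, then 108 N, near the 120 N limit. I backed off and pressed further back on the lever, with low force. I only have readings at the end of each move, so a higher peak in between cannot be ruled out. That push acted on the fingers, and I saw no sign that the gripper's body touched anything.

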